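Fit the eyecup and hold the sample paddle in the viewing box

TASK

Get the dark viewing box ready for a reading: first slip the black rubber eyecup all the way down over the eyepiece tube on the box's lid and let go of it. Then take the narrower of the two sample paddles from the wooden rack by its handle, lower its blade upright through the slot in the lid until the dark band round the blade is level with the rim of the slot, and finish while still holding it there: do not let go. Leave the wider paddle in the rack and the glassware, bottle, dish and jar where they stand.

Things in the scene. Friction and masses are not known exactly. Their poses are not given: they have to be found in the camera images.
- viewer: Fixed grey viewing box, 120 mm (its x) by 220 mm (its y), flat lid 100 mm above the table; origin on the table under its centre, z up. On the lid: the eyepiece tube at y = +55 mm and the slot with black flared lips at y = -50 mm. Hollow under the slot: inner floor 96 mm below the slot's rim. Amber window on its +x side.
- slot (a point): Centre of the slot at the level of its rim, 106 mm above the table; axes as the viewing box. The slot is 8 mm wide (x) and 42 mm long (y), 2 mm more than the blade each way; the black lips around it flare at 45 degrees over the top 6 mm, to 20 by 54 mm at the rim. The narrow throat begins 6 mm below this point and is 12 mm deep.
- eyepiece (a point): Centre of the upper face of the eyepiece's foot flange (flange 48 mm across), 104 mm above the table, where the eyecup's underside comes to rest. The aluminium tube is 33 mm across and stands 32 mm above this point, tapered to 25 mm across over its top 6 mm.
- eyecup: Loose black rubber eyecup, a plain ring 50 mm across and 34 mm high with a 37 mm through hole, about 40 g, lying flat on the table; origin at the centre of its underside, z along the hole.
- paddle: Narrower sample paddle, upright in a rack pocket (2 mm play, may lean a little), about 60 g. White blade 6 mm thick (its x), 40 mm wide (its y), 80 mm high, with a black band 12 mm high, its middle 40 mm above the foot; above it a wooden handle 14 (x) by 30 (y) by 40 mm high, 80 to 120 mm above the foot. Origin: centre of the foot, z up to the handle. Same after a half turn about z.
- wide_paddle: Wider sample paddle in the other pocket, just the same but its blade is 56 mm wide; it does not fit the slot and stays in the rack. Origin at the centre of its foot.
- rack: Fixed wooden rack 60 mm (x) by 170 mm (y), 45 mm high, with two pockets in line along y, centres at y = +41 and -41 mm, each 8 mm by 60 mm, floor 10 mm above the table. Origin on the table under its centre. Either paddle may be in either pocket.
- tumbler: Clear glass tumbler, 72 mm across, 85 mm high; origin at the centre of its underside. To be left alone.
- small_glass: Small amber glass, 52 mm across, 60 mm high; origin under its centre. To be left alone.
- bowl: Glass bowl, 124 mm across, 55 mm high; origin under its centre. To be left alone.
- jar: Small closed jar, 52 mm across, 50 mm high; origin under its centre. To be left alone.
- dish: Flat white ceramic dish, 90 mm across, 18 mm high; origin under its centre. To be left alone.
- brown_bottle: Brown glass bottle, 70 mm across, 190 mm high; origin under its centre. To be left alone.

How it is judged:
On the way, in this order (a step that is already met when the one before it is completed fails the run):
1. the eyecup sits fully down over the eyepiece tube, let go (horizontal distance between eyecup and eyepiece below 0.005 m and z of eyecup in the frame of viewer between 0.1 and 0.108 m and angle between eyecup's own z axis and vertical below 0.12 rad and contact force between the fingers and eyecup below 0.1 N), for 0.3 s.
2. the narrower paddle is held upright in the slot with its band at the rim (z of paddle in the frame of slot between -0.05 and -0.03 m and horizontal distance between paddle and slot below 0.008 m and angle between paddle's own z axis and vertical below 0.12 rad and angle between the y axis of paddle and the y axis of viewer, either way round below 0.15 rad and contact force between the fingers and paddle above 1 N and linear speed of paddle below 0.02 m/s), for 0.2 s.
At the end, for the whole second after the job is handed in: The eyecup rests on the eyepiece flange (5 mm off-centre, 4 mm in height at most), level and untouched; the gripper still holds the narrower paddle still and upright in the slot, its foot 30 to 50 mm below the rim, so its band is at the rim within 10 mm (all of step 1 and all of step 2); the arm keeps its last pose, push and grip.
It fails at once if the wide paddle was moved by more than 3 cm (distance of wide_paddle from where it was at the start of the episode above 0.03 m).
It fails at once if a piece of glassware, the dish, the jar or the bottle was moved by more than 3 cm (distance of any of tumbler, small_glass, bowl, jar, dish, brown_bottle from where it was at the start of the episode above 0.03 m).
It fails at once if a piece of glassware, the jar or the bottle was tipped over (angle between any of tumbler, small_glass, bowl, jar, dish, brown_bottle's own z axis and vertical above 0.5 rad).
It also fails if it takes over 72 s, if anything falls off the work surface, if the arm or the gripper's body presses on something with over 40 N, if the wrist force passes 120 N, or if a joint passes its speed limit or range.

ROBOT

A 6-joint arm with a two-finger parallel gripper is mounted at the origin on the work surface. World frame = base frame: x ahead of the robot, y to its left, z up, the work surface at z = 0. Lengths are in m, angles in rad, forces in N, time in s.
With the tool pointing down it reaches from about 0.25 to 0.725 m from the base axis. Payload 4 kg.
Tool frame: the origin (TCP) lies midway between the tips of the shut fingers; the grasp point (between the pads) lies 19 mm behind it; z points along the fingers, x is the direction in which the jaws open and shut, and the axes are right-handed (so a half turn about z gives the same grasp; the last joint's range is limited). The gripper opens to 85 mm and grips with 20 to 120 N. Pads are 22 mm wide; open, the fingers measure 114 mm over their backs; the gripper's body (76 mm by 85 mm) begins 54 mm behind the grasp point. The pads swing forward as they close: fully open they stand 13 mm farther back than shut.
Start: joints at [1.331, 0.241, 0.005, 1.335, 0, 1.571], TCP at [0.119, 0.486, 0.231] pointing down, gripper open.
Joint ranges: [-2.72, 2.72], [-1.05, 1.87], [-1.09, 1.28], [-1.99, 2.15], [-1.42, 1.44], [-3.14, 3.14]. Speed limits (rad/s): [2.79, 2.79, 3.14, 3.14, 3.14, 3.14].

INTERFACE

Orientations are given as a unit quaternion [x, y, z, w].
In Python, from workcell import bot gives the robot as it stands.
- The arm moves only by the tool drive_tool, never from a script. Its argument "rows" is text: rows parted by semicolons, each of 5 numbers parted by spaces: the finger opening in mm, from 0 to 85.4, then the shift along the tool's x, y, z in mm, then the turn about the tool's z in rad. A call has 1 to 12 rows; each row shifts and turns the commanded pose from where the row before left it, along the tool's axes as they then stand; what a row does not reach is not made up. A row lasts 1/10 s, in which the tool goes at most 50 mm and 8.59 degrees, less where a joint would pass 70% of its speed; a pose out of reach is approached as far as the arm can. A call is refused whole if a number of a shift passes 50 or a number of a turn 0.15, either way. A call with a gripper value outside its range is refused whole. The fingers move at their own pace and stop on an object; the grip force is fixed at half the most. Time passes only in rows, so rows that do not move let the fingers close. It gives the time, the measured TCP pose, the force and the opening at its end, in the units of the state.
- bot.get_obs(): the state, without advancing time (a new reading comes with each control period).
- bot.camera(name): name is "scene" or "side" or "wrist"; returns a dict with "image" (420x560x3 uint8, red, green, blue), "vertical_fov" (degrees; the focal length in pixels is half the picture's height over the tangent of half this angle, whatever the lens; pixels are square), "cx", "cy" (the principal point, pixels), "R" (3x3) and "t" (3): a world point X has camera coordinates R X + t; the wrist camera has in their place "tool_from_camera" (4x4, takes a point from camera to tool coordinates, whose origin is the TCP and whose axes are the tool frame's). Camera axes: x right, y down, z forward; pixel columns grow to the right and rows downward; lengths in m; the calibration is good to about 2 mm. A picture is of the moment at which its call begins: read the wrist's pose just before it. There is no depth.
- bot.job_done(): hands the job in, once; it reports no verdict.
The state is a dict: "clock": time; "joint_pos": joint angles; "joint_vel": joint speeds; "tau": joint torques, N m; "eef_pos": TCP position; "tool_rot": TCP orientation; "ft_force": force on the tool from outside, world axes, zero at the start; "ft_torque": the same for the moment, N m; "grip_width": finger opening in m.
Only numpy, scipy, OpenCV 4.12 (cv2) and the standard library are available. Lean on these libraries where they do the work, as an engineer would, in place of code of your own. Each camera call takes 0.05 s, during which the arm holds its last target. There are 200 camera calls.

## Working session

There is one attempt and no reset: what is moved stays moved. The work goes in short steps, Python scripts to look and compute and a tool call to move; the robot and the scene stay as the last step left them, time stands still between calls to the robot, and variables do not carry over. Pictures are saved under pics/ and viewed, about 8 in all and at most 12, crops included, and the job is handed in when it is done.

Besides the shell and the picture viewer there is one more tool, called after ">>>" in YAML: its name, and indented under it one key for each argument. drive_tool: Moves the arm, as the interface text tells. Its arguments: {"type":"object","properties":{"rows":{"type":"string"}},"required":["rows"]}

```bash
mkdir -p pics; cat > h.py <<'E'
import numpy as np, cv2
from scipy.spatial.transform import Rotation as Rn
from workcell import bot
def snap(name,fn=None):
    o=bot.get_obs(); c=bot.camera(name)
    im=c["image"]; f=im.shape[0]/2/np.tan(np.radians(c["vertical_fov"])/2)
    if name=="wrist":
        T=np.array(c["tool_from_camera"]); Rt=Rn.from_quat(o["tool_rot"]).as_matrix()
        Rwc=Rt@T[:3,:3]; C=Rt@T[:3,3]+np.array(o["eef_pos"])
    else:
        R=np.array(c["R"]); Rwc=R.T; C=-R.T@np.array(c["t"])
    if fn: cv2.imwrite("pics/"+fn,im[:,:,::-1])
    return dict(im=im,f=f,cx=c["cx"],cy=c["cy"],R=Rwc,C=C,o=o)
def ray(s,u,v): 
    return s["R"]@np.array([(u-s["cx"])/s["f"],(v-s["cy"])/s["f"],1])
def onz(s,u,v,z):
    d=ray(s,u,v); return s["C"]+d*(z-s["C"][2])/d[2]
def proj(s,X):
    p=s["R"].T@(np.array(X)-s["C"]); return s["f"]*p[:2]/p[2]+[s["cx"],s["cy"]]
E
python3 - <<'E'
from h import *
import pickle
for n in("scene","side","wrist"):
    s=snap(n,n+"0.png"); pickle.dump(s,open(n+"0.pkl","wb")); print(n,s["C"].round(3),s["f"],s["R"][:,2].round(2))
print(s["o"])
a=[cv2.imread(f"pics/{n}0.png") for n in("scene","side","wrist")]
E
```

```text
scene [1.18  0.264 0.761] 391.30037348973235 [-0.64 -0.36 -0.68]
side [ 0.162 -0.926  1.136] 546.5971155221185 [ 0.26  0.61 -0.75]
wrist [0.042 0.503 0.374] 359.61913532134963 [ 0.3  -0.08 -0.95]
{'clock': 0.1, 'joint_pos': array([1.33099639e+00, 2.41346126e-01, 3.88520841e-03, 1.33517983e+00,
       2.53725753e-05, 1.57081055e+00]), 'joint_vel': array([ 0.00054   , -0.00174076,  0.00175013,  0.00019601,  0.00121292,
       -0.00016909]), 'tau': array([ 3.09190250e-05, -3.73138082e+01,  2.53009826e+01,  1.09036415e-02,
       -9.70493488e-05, -9.11811043e-06]), 'eef_pos': array([0.11861727, 0.48516536, 0.23050774]), 'tool_rot': array([ 7.86613335e-01,  6.17445228e-01, -7.33248753e-04,  5.59446138e-04]), 'ft_force': array([-0.00247598, -0.32948011,  0.2242613 ]), 'ft_torque': array([ 0.0379055 , -0.01520503, -0.05803279]), 'grip_width': 0.08542743782907532}
```

View pics/scene0.png

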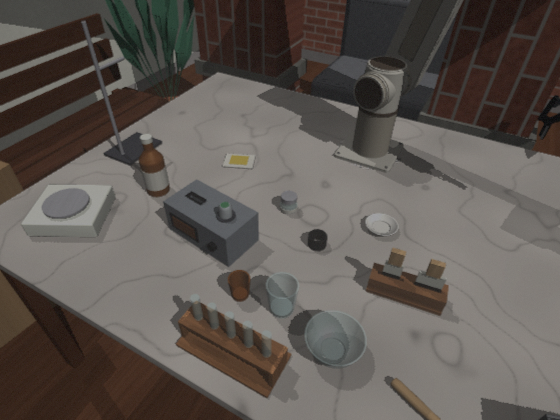

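View pics/side0.png

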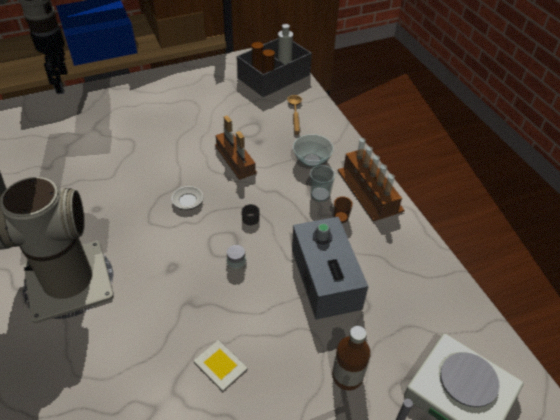

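The scene view shows the box at about (210,220), the eyepiece at (226,210), the slot at (197,197), the eyecup at (318,240) and the rack at (408,285) with paddles at (397,262) and (435,272). In the side view the eyecup is at (251,215), the eyepiece at (323,235), the slot at (336,270) and the rack at (235,155).

```bash
python3 - <<'E'
from h import *
import pickle
A=pickle.load(open("scene0.pkl","rb"));B=pickle.load(open("side0.pkl","rb"))
def tri(a,b):
    d1=ray(A,*a);d2=ray(B,*b);M=np.c_[d1,-d2];t=np.linalg.lstsq(M,B["C"]-A["C"],rcond=None)[0]
    p,q=A["C"]+t[0]*d1,B["C"]+t[1]*d2;return ((p+q)/2).round(3),np.linalg.norm(p-q).round(4)
for n,a,b,z in[("cup",(318,234),(251,209),.034),("eye",(225,206),(323,229),.136),("slot",(197,198),(336,270),.106),("padA",(398,252),(228,121),.12),("padB",(436,263),(239,137),.12),("jar",(289,196),(235,251),.05),("dish",(381,225),(188,198),.015),("tumb",(283,284),(321,174),.085),("small",(239,278),(343,204),.06),("bowl",(335,330),(313,147),.055),("bottle",(147,140),(358,333),.19)]:
    print(n,tri(a,b),onz(A,*a,z).round(3),onz(B,*b,z).round(3))
a=cv2.resize(A["im"][215:325,350:470],None,fx=4,fy=4,interpolation=3);b=cv2.resize(B["im"][100:190,200:275],None,fx=4,fy=4,interpolation=3)
w=np.zeros((440,790,3),np.uint8);w[:440,:480]=a;w[:360,485:785]=b
cv2.imwrite("pics/rack.png",w[:,:,::-1])
E
```

```text
cup (array([0.5  , 0.026, 0.039]), np.float64(0.0019)) [0.495 0.025 0.034] [0.502 0.03  0.034]
eye (array([ 0.611, -0.179,  0.13 ]), np.float64(0.0011)) [ 0.616 -0.175  0.136] [ 0.609 -0.184  0.136]
slot (array([ 0.596, -0.282,  0.101]), np.float64(0.0045)) [ 0.599 -0.276  0.106] [ 0.595 -0.287  0.106]
padA (array([0.537, 0.245, 0.147]), np.float64(0.0511)) [0.539 0.229 0.12 ] [0.538 0.31  0.12 ]
padB (array([0.542, 0.289, 0.101]), np.float64(0.0582)) [0.53  0.308 0.12 ] [0.543 0.23  0.12 ]
jar (array([ 0.41 , -0.103,  0.048]), np.float64(0.0019)) [ 0.413 -0.103  0.05 ] [ 0.409 -0.104  0.05 ]
dish (array([0.358, 0.154, 0.013]), np.float64(0.001)) [0.36  0.155 0.015] [0.358 0.151 0.015]
tumb (array([0.715, 0.038, 0.083]), np.float64(0.0009)) [0.717 0.039 0.085] [0.714 0.037 0.085]
small (array([ 0.733, -0.065,  0.057]), np.float64(0.0014)) [ 0.734 -0.063  0.06 ] [ 0.732 -0.068  0.06 ]
bowl (array([0.752, 0.173, 0.063]), np.float64(0.0047)) [0.745 0.174 0.055] [0.758 0.179 0.055]
bottle (array([ 0.535, -0.486,  0.18 ]), np.float64(0.0017)) [ 0.546 -0.472  0.19 ] [ 0.532 -0.491  0.19 ]
```

View pics/rack.png

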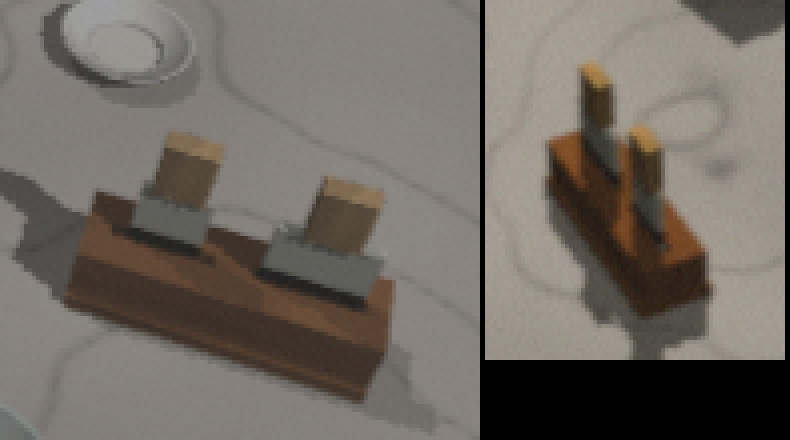

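Narrow paddle: the left one in the scene view, about (0.541, 0.230), with the wide one at about (0.534, 0.309). The box yaw is about −0.145. I'll turn the jaws along world x, then move over the eyecup.

>>> drive_tool:
  rows: "85 0 0 0 0.148;85 0 0 0 0.148;85 0 0 0 0.148;85 0 0 0 0.148;85 0 0 0 0.148;85 0 0 0 0.148;85 0 0 0 0.148;85 0 0 0 0.148;85 0 0 0 0.148"

```text
clock: 1.05
eef_pos: [0.1187, 0.4854, 0.2309]
tool_rot: [1.0, -0.004, -0.0, 0.0]
ft_force: [-0.4, 0.8, -1.5]
grip_width: 0.0852
```

>>> drive_tool:
  rows: "85 32 38 4 0;85 32 38 4 0;85 32 38 4 0;85 32 38 4 0;85 32 38 4 0;85 32 38 4 0;85 32 38 4 0;85 32 38 4 0;85 32 38 4 0;85 32 38 4 0;85 32 38 4 0;85 29 38 4 0"

```text
clock: 2.25
eef_pos: [0.5004, 0.0273, 0.1829]
tool_rot: [1.0, -0.001, 0.0, -0.0]
ft_force: [0.6, 0.5, 0.2]
grip_width: 0.0849
```

```bash
python3 - <<'E'
from h import *
import pickle
s=snap("wrist","w1.png");pickle.dump(s,open("w1.pkl","wb"));o=s["o"];print(o["eef_pos"],o["tool_rot"],Rn.from_quat(o["tool_rot"]).as_matrix()[:,0],o["clock"],o["joint_pos"],proj(s,[.5,.028,.034]))
E
```

```text
[0.50038196 0.02734137 0.18292227] [ 9.99999699e-01 -7.69898059e-04  2.84581384e-05 -9.22153288e-05] [ 9.99998813e-01 -1.53980090e-03  5.67742668e-05] 2.25 [ 5.44770927e-02  2.69354799e-01 -8.52261100e-02  1.21614840e+00
  1.81006413e-04  1.62681322e+00] [273.2716898  186.57550147]
```

View pics/w1.png

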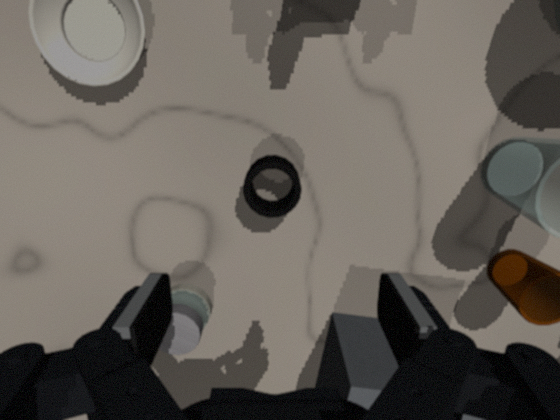

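The wrist view shows the eyecup ring centred near (273,186), with the jar at (188,320) and the box at (370,360) below. I'll measure the ring by its dark mask.

```bash
python3 - <<'E'
from h import *
import pickle
s=pickle.load(open("w1.pkl","rb"))
m=(s["im"].max(2)<42).astype(np.uint8); m[250:]=0;m[:140]=0;m[:,:230]=0;m[:,320:]=0
c=max(cv2.findContours(m,0,2)[0],key=cv2.contourArea);h=cv2.convexHull(c)
print(cv2.boundingRect(h),cv2.minEnclosingCircle(h))
# hole top rim: bright inside
P=np.array([onz(s,*p[0],.034)[:2] for p in h]);print(cv2.minEnclosingCircle(P.astype(np.float32)),P.min(0),P.max(0))
# predicted hull of a 50mm ring at fits
def hull(x,y):
    t=np.linspace(0,6.28,60);q=[proj(s,[x+.025*np.cos(a),y+.025*np.sin(a),z]) for a in t for z in(0,.034)];q=np.array(q);return q.min(0),q.max(0)
for g in [(.5,.028),(.502,.030)]:print(g,hull(*g))
E
```

```text
(243, 156, 58, 61) ((271.5, 186.10000610351562), 30.598459243774414)
((0.49822500348091125, 0.027754532173275948), 0.026617109775543213) [0.47445193 0.00178246] [0.52247912 0.05383065]
(0.5, 0.028) (array([243.4920319 , 150.27395456]), array([303.05585265, 214.6627925 ]))
(0.502, 0.03) (array([245.81513991, 148.06589691]), array([305.4990213 , 212.46379103]))
```

>>> drive_tool:
  rows: "85 -1 2.5 35 0;85 0 0 40 0;85 0 0 40 0;85 0 0 35 0;85 0 0 20 0;85 0 0 9 0;85 0 0 0 0"

```text
clock: 3.0
eef_pos: [0.4971, 0.0269, 0.0031]
tool_rot: [1.0, -0.0, -0.002, 0.0]
ft_force: [-0.5, 0.3, 0.5]
grip_width: 0.0853
```

>>> drive_tool:
  rows: "40 0 0 0 0;40 0 0 0 0;40 0 0 0 0;40 0 0 0 0;40 0 0 0 0;40 0 0 0 0;40 0 0 0 0;40 0 0 0 0"

```text
clock: 3.8
eef_pos: [0.4997, 0.0269, 0.0063]
tool_rot: [1.0, -0.0, 0.002, -0.0]
ft_force: [-0.5, 1.0, 5.9]
grip_width: 0.0486
```

```bash
python3 - <<'E'
from h import *
import pickle
s=snap("wrist","w2.png");pickle.dump(s,open("w2.pkl","wb"));o=s["o"];print(o["eef_pos"],o["grip_width"],o["ft_force"],o["clock"],proj(s,[.499,.0245,.034]))
E
```

```text
[0.49968236 0.02694632 0.00629656] 0.0486457242201756 [-0.54903944  1.02848797  5.91122867] 3.8 [271.09749469 316.08940096]
```

View pics/w2.png

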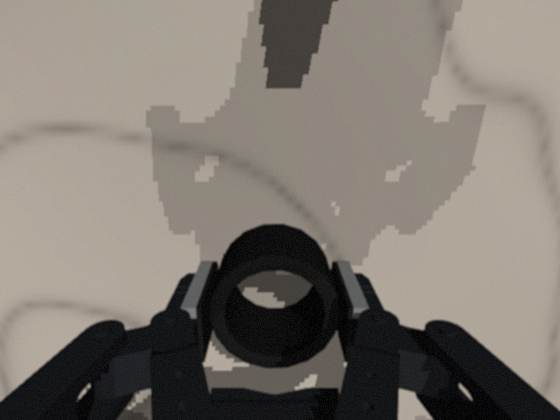

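The ring is held between the pads, its top rim centred near (276,308), with its lower edge at row 367 and the back edge at 225. I'll work out its offset to the TCP.

```bash
python3 - <<'E'
from h import *
import pickle
s=pickle.load(open("w2.pkl","rb"));g=s["im"].max(2)
print(g[215:235,275],g[355:380,275]); print("hole bottom",g[325:340,275],g[275:305:2,275])
def hull(x,y):
    t=np.linspace(0,6.28,90);f=lambda r,z:np.array([proj(s,[x+r*np.cos(a),y+r*np.sin(a),z]) for a in t])
    o=f(.025,.034);b=f(.025,0);return o.min(0).round(1),o.max(0).round(1),b.min(0).round(1)
for d in [(.4997,.0245),(.4997,.0265),(.4997,.0285)]:print(d,*hull(*d))
E
```

```text
[145 144 144 145 145 146 147 139 116  68  23   6  15  16  12   1  20  11
  17  13] [ 17  15  25  23  26  26  25  25  16  22  21  24  51  84 100 102 101  99
 104 101 102 101 100 101 100]
hole bottom [19 11 16  7 28 18 19  7 22 16 15 16 17 21 17] [ 71  68  69  72  69  70  69  73  67  70  69 116 145 149 145]
(0.4997, 0.0245) [206.2 255.6] [339.7 370. ] [219.2 221.8]
(0.4997, 0.0265) [205.9 250.4] [340.  365.9] [219.  217.6]
(0.4997, 0.0285) [205.5 245.2] [340.3 361.8] [218.8 213.3]
```

>>> drive_tool:
  rows: "40 0 0 -30 0;40 0 0 -50 0;40 0 0 -50 0;40 0 0 -50 0;40 0 0 -40 0;40 16 35 0 0;40 16 42 0 0;40 16 42 0 0;40 16 42 0 0;40 16 42 0 0;40 16 42 0 0;40 15 42 0 0"

```text
clock: 5.05
eef_pos: [0.6095, -0.2621, 0.2255]
tool_rot: [1.0, -0.001, 0.001, 0.0]
ft_force: [1.6, 0.2, 0.2]
grip_width: 0.0489
```

>>> drive_tool:
  rows: "40 0 0 0 0;40 0 0 0 0"

```text
clock: 5.25
eef_pos: [0.6087, -0.2614, 0.224]
tool_rot: [1.0, -0.002, -0.0, -0.0]
ft_force: [0.0, 0.3, -0.4]
grip_width: 0.0488
```

```bash
python3 - <<'E'
from h import *
import pickle
s=snap("wrist","w3.png");pickle.dump(s,open("w3.pkl","wb"));o=s["o"];print(o["eef_pos"],o["tool_rot"],o["grip_width"],o["ft_force"],o["clock"],proj(s,[.611,-.179,.136]))
E
```

```text
[ 0.60874011 -0.26142484  0.22398889] [ 9.99998631e-01 -1.62308413e-03 -1.79866146e-04 -2.65988143e-04] 0.04876970365451265 [ 0.02856887  0.28644829 -0.4419815 ] 5.25 [276.7612818   82.33492794]
```

View pics/w3.png

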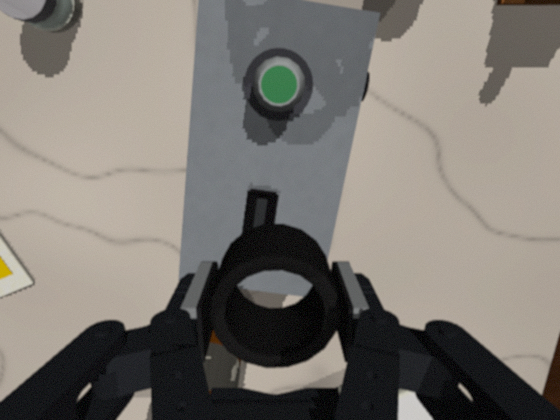

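The eyepiece (green lens at (279,85), flange circle around it) and the upper end of the slot lips at (262,192) are in view, along with the lid edges. The eyecup is still held.

```bash
python3 - <<'E'
from h import *
import pickle
s=pickle.load(open("w3.pkl","rb"));im=s["im"].astype(int)
m=((im[...,1]-im[...,0]>30)&(im[...,1]>im[...,2]+15)).astype(np.uint8)
c=max(cv2.findContours(m,0,2)[0],key=cv2.contourArea);e=cv2.fitEllipse(c);print("green",e,onz(s,*e[0],.136),onz(s,*e[0],.130))
print("green dia at .136", np.mean(e[1])*np.linalg.norm(onz(s,*e[0],.136)-s["C"])/s["f"])
g=im.max(2);gray=im.max(2)
print("row85",[ (u,g[85,u]) for u in range(236,322,2)])
print("col279",[ (v,g[v,279]) for v in range(40,126,2)])
# lid side edges: blue-gray vs table; rows 100..280
for v in range(20,280,40):
    r=im[v];print(v,"lid", [(u,tuple(r[u])) for u in (190,)], )
d=(im[...,2]-im[...,0])
for nm,rng in(("L",range(160,230)),("R",range(300,400))):
    pts=[]
    for v in range(130,250,8):
        us=[u for u in rng if d[v,u]>3]
        if us: u=min(us) if nm=="L" else max(us); pts.append(onz(s,u,v,.1)[:2])
    pts=np.array(pts);vx,vy,x0,y0=cv2.fitLine(pts.astype(np.float32),cv2.DIST_HUBER,0,.001,.001).ravel();print(nm,vx,vy,x0,y0,np.arctan2(vx,vy))
# slot lips: dark region
mm=(g[180:225,225:300]<60).astype(np.uint8)
for v in range(0,45,4):
    us=np.flatnonzero(mm[v]);print(v+180,us.min()+225 if len(us) else None,us.max()+225 if len(us) else None)
E
```

```text
green ((278.5782775878906, 84.11548614501953), (34.90422821044922, 37.169830322265625), 5.290989875793457) [ 0.61210516 -0.18002901  0.136     ] [ 0.61216595 -0.17995398  0.13      ]
green dia at .136 0.023172326955341903
row85 [(236, np.int64(122)), (238, np.int64(126)), (240, np.int64(125)), (242, np.int64(86)), (244, np.int64(61)), (246, np.int64(60)), (248, np.int64(65)), (250, np.int64(63)), (252, np.int64(52)), (254, np.int64(49)), (256, np.int64(58)), (258, np.int64(101)), (260, np.int64(136)), (262, np.int64(123)), (264, np.int64(122)), (266, np.int64(123)), (268, np.int64(125)), (270, np.int64(124)), (272, np.int64(125)), (274, np.int64(124)), (276, np.int64(126)), (278, np.int64(121)), (280, np.int64(121)), (282, np.int64(122)), (284, np.int64(126)), (286, np.int64(126)), (288, np.int64(123)), (290, np.int64(123)), (292, np.int64(121)), (294, np.int64(123)), (296, np.int64(129)), (298, np.int64(136)), (300, np.int64(102)), (302, np.int64(83)), (304, np.int64(69)), (306, np.int64(60)), (308, np.int64(59)), (310, np.int64(56)), (312, np.int64(70)), (314, np.int64(106)), (316,
[... 968 characters left out ...]
]
20 lid [(190, (np.int64(180), np.int64(172), np.int64(159)))]
60 lid [(190, (np.int64(183), np.int64(172), np.int64(161)))]
100 lid [(190, (np.int64(174), np.int64(167), np.int64(157)))]
140 lid [(190, (np.int64(120), np.int64(124), np.int64(128)))]
180 lid [(190, (np.int64(118), np.int64(122), np.int64(127)))]
220 lid [(190, (np.int64(118), np.int64(122), np.int64(125)))]
260 lid [(190, (np.int64(122), np.int64(123), np.int64(128)))]
L 0.1460444 0.989278 0.5413773 -0.25513083 0.14656863
R 0.14614064 0.98926383 0.660609 -0.25401908 0.14666589
180 None None
184 None None
188 None None
192 248 275
196 247 277
200 247 277
204 246 276
208 246 275
212 245 275
216 245 274
220 244 274
224 244 283
```

>>> drive_tool:
  rows: "40 2 -28 0 0;40 0 -28 0 0;40 0 -27 0 0;40 0 0 30 0;40 0 0 30 0;40 0 0 8 0;40 0 0 0 0;40 0 0 0 0"

```text
clock: 6.1
eef_pos: [0.6117, -0.177, 0.1582]
tool_rot: [1.0, -0.0, 0.001, 0.0]
ft_force: [0.6, 0.2, 0.5]
grip_width: 0.0489
```

>>> drive_tool:
  rows: "40 -0.5 1 6 0;40 0 0 6 0;40 0 0 6 0;40 0 0 6 0;40 0 0 6 0;40 0 0 0 0"

```text
clock: 6.7
eef_pos: [0.6098, -0.1781, 0.1248]
tool_rot: [1.0, -0.001, -0.001, -0.0]
ft_force: [0.0, 0.4, -0.3]
grip_width: 0.0488
```

>>> drive_tool:
  rows: "40 0 0 6 0;40 0 0 6 0;40 0 0 3 0;40 0 0 0 0;40 0 0 0 0"

```text
clock: 7.2
eef_pos: [0.6106, -0.1783, 0.1113]
tool_rot: [1.0, -0.001, -0.0, -0.0]
ft_force: [0.4, 0.3, 0.0]
grip_width: 0.0487
```

>>> drive_tool:
  rows: "40 0 0 1.5 0;40 0 0 0 0;60 0 0 0 0;85 0 0 0 0;85 0 0 0 0;85 0 0 0 0;85 0 0 0 0;85 0 0 0 0;85 0 0 0 0"

```text
clock: 8.1
eef_pos: [0.6106, -0.1783, 0.1098]
tool_rot: [1.0, -0.001, 0.0, -0.0]
ft_force: [-0.4, -0.6, -0.4]
grip_width: 0.0847
```

>>> drive_tool:
  rows: "85 0 0 -15 0;85 0 0 -35 0;85 0 0 -40 0;85 0 40 -30 0;85 0 45 0 0;85 0 0 0 0;85 0 0 0 0"

```text
clock: 8.8
eef_pos: [0.61, -0.2644, 0.2293]
tool_rot: [1.0, -0.002, -0.0, -0.0]
ft_force: [-0.1, 0.6, -0.4]
grip_width: 0.0849
```

```bash
python3 - <<'E'
from h import *
import pickle
s=snap("wrist","w4.png");pickle.dump(s,open("w4.pkl","wb"));o=s["o"];print(o["eef_pos"],o["tool_rot"],o["grip_width"],o["ft_force"],o["clock"],proj(s,[.612,-.18,.136]))
g=s["im"].max(2).astype(int)
E
```

```text
[ 0.61003659 -0.26437965  0.2292553 ] [ 9.99998534e-01 -1.65442223e-03 -2.88161304e-04 -3.35199593e-04] 0.08494561149708887 [-0.11325525  0.55760822 -0.4040475 ] 8.8 [276.25822314  79.17924966]
```

View pics/w4.png

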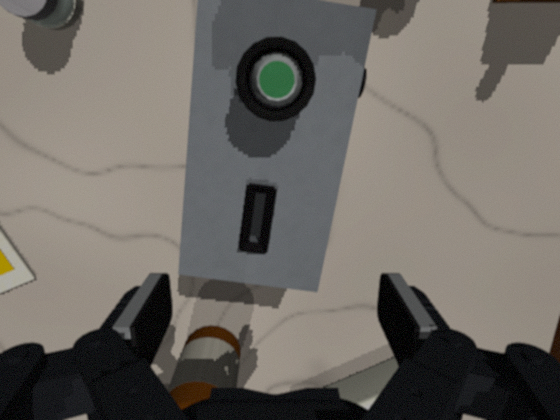

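The eyecup is on the tube, concentric with the green lens at (276,79), and the slot is fully in view centred near (258,218). I'll measure the slot and the ring.

```bash
python3 - <<'E'
from h import *
import pickle
s=pickle.load(open("w4.pkl","rb"));im=s["im"];g=im.max(2)
m=(g<70).astype(np.uint8);k=m.copy();k[:,:228]=0;k[:,290:]=0;k[:175]=0;k[262:]=0
c=max(cv2.findContours(k,0,2)[0],key=cv2.contourArea)
P=np.array([onz(s,*p[0],.106)[:2] for p in c],np.float32);r=cv2.minAreaRect(P);print("lips",r)
k=(g<45).astype(np.uint8);k[:,:225]=0;k[:,330:]=0;k[:25]=0;k[130:]=0
cs=max(cv2.findContours(k,0,2)[0],key=cv2.contourArea);print(cv2.boundingRect(cs))
def box(z):
    t=np.linspace(0,6.28,90);q=np.array([proj(s,[.612+.025*np.cos(a),-.18+.025*np.sin(a),z+.034]) for a in t]);return q.min(0),q.max(0)
for z in(.1,.104,.112,.12):print(z,*box(z))
E
```

```text
lips ((0.5963996648788452, -0.28377628326416016), (0.05953475832939148, 0.024469170719385147), 81.16179656982422)
(235, 37, 80, 85)
0.1 [236.26918418  35.40232903] [316.21750588 120.20985773]
0.104 [235.60533977  34.44397146] [316.92957391 120.72558815]
0.112 [234.20662943  32.42099028] [318.42983001 121.81024135]
0.12 [232.70446904  30.24272616] [320.04295024 122.97213057]
```

The cup outline matches a seated one (rows 37–122 against 34–121 predicted). Next I'll move to the rack for a closer look.

>>> drive_tool:
  rows: "85 -7 -43 0 0;85 -7 -43 0 0;85 -7 -43 0 0;85 -7 -43 0 0;85 -7 -43 0 0;85 -7 -43 0 0;85 -7 -43 0 0;85 -7 -43 0 0;85 -7 -43 0 0;85 -7 -43 0 0;85 0 0 0 0;85 0 0 0 0"

```text
clock: 10.05
eef_pos: [0.5396, 0.1687, 0.2294]
tool_rot: [1.0, 0.002, -0.001, 0.0]
ft_force: [-0.2, 0.1, 0.3]
grip_width: 0.085
```

```bash
python3 - <<'E'
from h import *
import pickle
s=snap("wrist","w5.png");pickle.dump(s,open("w5.pkl","wb"));o=s["o"];print(o["eef_pos"],o["tool_rot"],o["grip_width"],o["ft_force"],o["clock"],proj(s,[.541,.23,.13]))
E
```

```text
[0.53961692 0.1687348  0.22938925] [ 9.99998316e-01  1.73136429e-03 -5.30121543e-04  3.00063810e-04] 0.08499828142446562 [-0.21266208  0.05970214  0.26395626] 10.05 [276.11362479 116.57805175]
```

View pics/w5.png

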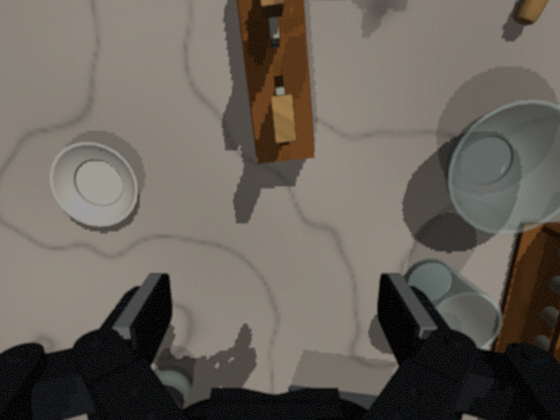

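The rack is seen from above. The narrow paddle's handle top is at about (284,118), with the wide one at the top edge near (272,5).

```bash
python3 - <<'E'
from h import *
import pickle
s=pickle.load(open("w5.pkl","rb"));im=s["im"].astype(int)
m=((im[...,0]-im[...,2]>35)&(im[...,1]>95)).astype(np.uint8);m[:85]=0;m[165:]=0;m[:,:255]=0;m[:,315:]=0
c=max(cv2.findContours(m,0,2)[0],key=cv2.contourArea);print(cv2.boundingRect(c))
for z in(.12,.13):
    P=np.array([onz(s,*p[0],z)[:2] for p in c],np.float32);print(z,cv2.minAreaRect(P))
# rack top edges at z=.045
r=((im[...,0]-im[...,2]>40)).astype(np.uint8)
for nm in "LR":
    pts=[]
    for v in range(40,150,6):
        us=np.flatnonzero(r[v,225:330])+225
        pts.append(onz(s,us.min() if nm=="L" else us.max(),v,.045)[:2])
    vx,vy,x0,y0=cv2.fitLine(np.array(pts,np.float32),cv2.DIST_HUBER,0,.001,.001).ravel();print(nm,vx/vy,x0,y0)
cv2.imwrite("pics/h.png",cv2.resize(s["im"][0:170,220:340,::-1],None,fx=3.5,fy=3.5,interpolation=3))
E
```

```text
(272, 95, 24, 47)
0.12 ((0.5460232496261597, 0.22829249501228333), (0.013864768669009209, 0.03079165145754814), 6.029511451721191)
0.13 ((0.5457928776741028, 0.2290492057800293), (0.013315770775079727, 0.029572268947958946), 6.029847621917725)
L -0.108428255 0.5173731 0.24858737
R -0.11184317 0.56975675 0.2457063
```

View pics/h.png

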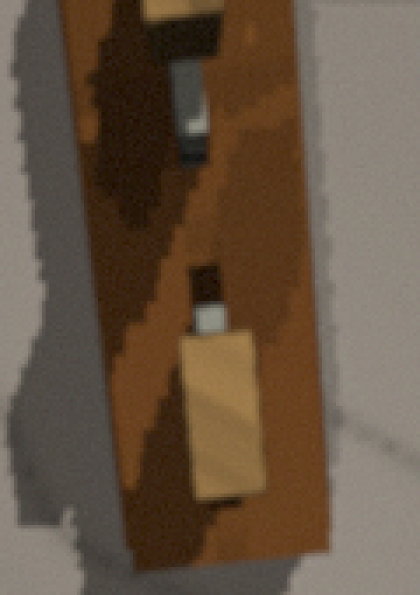

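>>> drive_tool:
  rows: "85 5.5 -30 0 0;85 0 -30 0 0;85 0 0 0 -0.105;85 0 0 40 0;85 0 0 40 0;85 0 0 35 0;85 0 0 15 0;85 0 0 6 0;85 0 0 0 0;85 0 0 0 0"

```text
clock: 11.1
eef_pos: [0.5476, 0.2265, 0.0951]
tool_rot: [0.999, 0.051, 0.001, -0.0]
ft_force: [-0.1, -0.3, 0.4]
grip_width: 0.085
```

```bash
python3 - <<'E'
from h import *
import pickle
s=snap("wrist","w6.png");o=s["o"];print(o["eef_pos"],o["tool_rot"],2*o["tool_rot"][1],o["ft_force"],o["clock"])
im=s["im"].astype(int)
m=((im[...,0]-im[...,2]>35)&(im[...,1]>95)).astype(np.uint8)
c=sorted(cv2.findContours(m,0,2)[0],key=cv2.contourArea)[-3:]
for k in c: print(cv2.boundingRect(k),cv2.minAreaRect(np.array([onz(s,*p[0],.13)[:2] for p in k],np.float32)))
E
```

```text
[0.54757405 0.2264592  0.09509447] [ 9.98675260e-01  5.14445582e-02  1.03742026e-03 -3.26637976e-04] 0.10288911639841294 [-0.11114387 -0.34933332  0.35715797] 11.1
(245, 99, 29, 21) ((0.5361423492431641, 0.29850223660469055), (0.008203699253499508, 0.00563057092949748), 4.45111608505249)
(250, 279, 40, 73) ((0.5459504127502441, 0.22875536978244781), (0.013732142746448517, 0.029576890170574188), 5.67306661605835)
(240, 0, 50, 116) ((0.5364537835121155, 0.3119412660598755), (0.013305055908858776, 0.029772821813821793), 5.481773853302002)
```

>>> drive_tool:
  rows: "85 -2 -2.5 3 0;85 0 0 0 0;40 0 0 0 0;14 0 0 0 0;5 0 0 0 0;5 0 0 0 0;5 0 0 0 0;5 0 0 0 0;5 0 0 0 0;5 0 0 0 0;5 0 0 0 0;5 0 0 0 0"

```text
clock: 12.35
eef_pos: [0.5444, 0.2291, 0.0909]
tool_rot: [0.999, 0.052, 0.0, -0.0]
ft_force: [-0.2, 0.3, 0.5]
grip_width: 0.0136
```

>>> drive_tool:
  rows: "5 0 0 -10 0;5 0 0 -20 0;5 0 0 -30 0;5 0 0 -40 0;5 0 0 -40 0;5 0 0 -40 0;5 0 0 0 0.125;5 0 0 0 0.125;5 0 0 0 0;5 0 0 0 0"

```text
clock: 13.35
eef_pos: [0.5438, 0.2289, 0.2708]
tool_rot: [0.997, -0.072, -0.0, 0.0]
ft_force: [0.3, 0.1, -1.1]
grip_width: 0.0136
```

>>> drive_tool:
  rows: "5 10 35 0 0;5 10 42 0 0;5 10 42 0 0;5 10 42 0 0;5 10 42 0 0;5 10 42 0 0;5 10 42 0 0;5 10 42 0 0;5 10 42 0 0;5 11 42 0 0;5 11 42 0 0;5 11 42 0 0"

```text
clock: 14.55
eef_pos: [0.5932, -0.2821, 0.2704]
tool_rot: [0.997, -0.072, -0.001, -0.0]
ft_force: [0.6, 0.0, -1.2]
grip_width: 0.0131
```

```bash
python3 - <<'E'
from h import *
from h import bot
a=snap("side");b=snap("scene");s=snap("wrist");o=s["o"];print(o["eef_pos"],o["tool_rot"],2*o["tool_rot"][1],o["grip_width"],o["ft_force"],o["clock"])
w=np.zeros((600,800,3),np.uint8)
u,v=[int(x) for x in proj(a,[.597,-.284,.14])];print(u,v)
c=cv2.resize(a["im"][v-65:v+65,u-60:u+60],(384,416),interpolation=3);w[:416,:384]=c
u,v=[int(x) for x in proj(b,[.597,-.284,.14])]
c=cv2.resize(b["im"][v-65:v+65,u-60:u+60],(384,416),interpolation=3);w[:416,390:774]=c
cv2.imwrite("pics/two.png",w[:420,:,::-1]);cv2.imwrite("pics/w7.png",s["im"][:,:,::-1])
E
```

```text
[ 0.59261052 -0.28616856  0.26852298] [ 9.97160384e-01 -7.52945639e-02 -1.28870775e-03  4.86165385e-04] -0.150589127800826 0.013233978088720668 [ 0.72878094  0.05420431 -1.19814761] 14.65
337 260
```

View pics/w7.png

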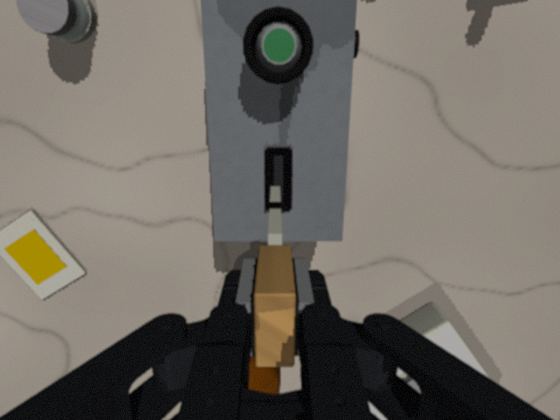

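The paddle is held straight, its blade edge at column 275 with the foot at about row 188. The slot is at (279,180), square to the blade.

```bash
python3 - <<'E'
from h import *
s=snap("wrist");o=s["o"];im=s["im"].astype(int);print(o["eef_pos"],2*o["tool_rot"][1],o["clock"])
R=Rn.from_quat(o["tool_rot"]).as_matrix();p=o["eef_pos"]
T=lambda x,y,z:p+R@np.array([x,y,z])/1e3
print("pred foot near edge",proj(s,T(-3,-20,81)),proj(s,T(3,-20,81)),"blade top",proj(s,T(-3,-20,1)),proj(s,T(3,-20,1)))
g=im.min(2)
for v in(195,205,215,225,235): print(v,g[v,262:290])
for z,n,v in((.106,"lips",165),):print(im.max(2)[v,255:300])
k=(im.max(2)<60).astype(np.uint8);k[:,:255]=0;k[:,300:]=0;k[:140]=0;k[186:]=0
print([ (v,np.flatnonzero(k[v]).min(),np.flatnonzero(k[v]).max()) for v in range(150,186,7)])
t=np.array([.5965,-.2838,.106]);print("slot in img",proj(s,t),"shift tool mm",(R.T@(t-p)*1e3).round(1))
E
```

```text
[ 0.5927501  -0.28339603  0.26890274] -0.14865075798379093 14.7
pred foot near edge [268.62782409 184.83634758] [277.95497975 184.83770862] blade top [265.70363855 231.84666964] [279.59975594 231.84996344]
195 [ 97  95  81  56  19  10  21  52  85 105 108 108 109 109 107 111 108 100
  75  46  29  15  15   5  13   2   8  13]
205 [98 98 85 51 15 11 11  7  9  5  0  3  2  0  9 12  0  9 17 16 17 16 14  8
 10 12  3  8]
215 [ 99  98  86  69  59  69  85 101 106 108 106 108 108 110 109 111 112 106
 104  81  64  62  56  63  72  77  75  79]
225 [ 99  96  98  96 101 103 105 107 109 108 110 109 109 109 109 107 107 109
 108 109 103 100  98 102 100  98  99 100]
235 [ 96  98  98  93 100 112 127 134 136 138 137 138 140 137 137 138 136 134
 137 130 114 104  95  99  97 100  97  98]
[106 107 107 104 108 104 105 106 105  92  51  22   1  17  16  15  16  18
  15  29  34  37  39  39  37  38  34  35  35  17  12  18   4   7  11   7
  27  57  84 105 106 103 103 100 105]Traceback (most recent call last):
  File "<stdin>", line 10, in <module>
    return umr_minimum(a, axis, None, out, keepdims, initial, where)
ValueError: zero-size array to reduction operation minimum which has no identity
```

>>> drive_tool:
  rows: "5 2.5 0 0 0;5 0 0 20 0;5 0 0 25 0;5 0 0 15 0;5 0 0 6 0;5 0 0 0 0;5 0 0 0 0;5 0 0 0 0"

```text
clock: 15.55
eef_pos: [0.5969, -0.2809, 0.2064]
tool_rot: [0.997, -0.073, 0.001, 0.0]
ft_force: [0.3, 0.5, -0.6]
grip_width: 0.0134
```

```bash
python3 - <<'E'
from h import *
s=snap("wrist","w8.png");o=s["o"];p=o["eef_pos"];R=Rn.from_quat(o["tool_rot"]).as_matrix()
t=np.array([.5965,-.2838,.106]);print(p,2*o["tool_rot"][1],"shift",(R.T@(t-p)*1e3).round(1),o["ft_force"],o["grip_width"],o["clock"])
im=s["im"].max(2)
print(proj(s,t),[(v,im[v,255:300].tolist()) for v in (150,165)])
E
```

```text
[ 0.59689611 -0.28086497  0.2064369 ] -0.14518667273016328 shift [ -0.2   2.9 100.4] [ 0.34143156  0.48200146 -0.58206503] 0.013391536655324617 15.55
[273.09950828 208.97161843] [(150, [109, 108, 112, 114, 114, 115, 114, 112, 111, 112, 112, 112, 111, 110, 111, 110, 112, 111, 103, 95, 89, 90, 90, 89, 90, 89, 93, 90, 91, 89, 92, 91, 89, 87, 91, 97, 108, 112, 110, 110, 110, 111, 108, 108, 110]), (165, [111, 111, 106, 99, 96, 98, 105, 107, 104, 102, 101, 101, 103, 98, 94, 91, 89, 90, 88, 89, 88, 89, 86, 86, 88, 91, 94, 93, 89, 92, 91, 86, 92, 95, 106, 111, 110, 110, 113, 109, 111, 111, 111, 113, 112])]
```

View pics/w8.png

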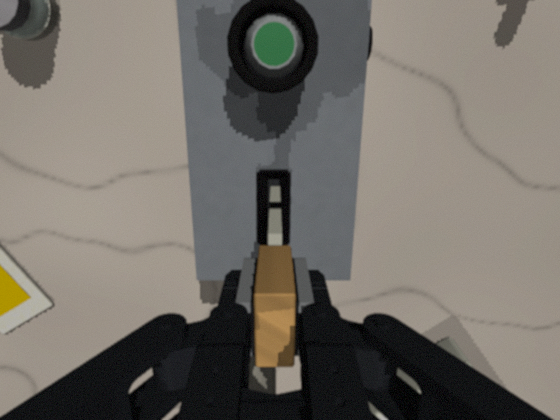

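View: the lips span columns 257–291 and the blade edge is at 275, so it is nearly centred. A small trim, then I'll lower it slowly.

>>> drive_tool:
  rows: "5 -0.7 2.2 0 0;5 0 0 5 0;5 0 0 5 0;5 0 0 5 0;5 0 0 5 0;5 0 0 0 0;5 0 0 0 0"

```text
clock: 16.3
eef_pos: [0.595, -0.2829, 0.1845]
tool_rot: [0.997, -0.073, -0.0, -0.0]
ft_force: [0.5, -0.2, -0.0]
grip_width: 0.0132
```

>>> drive_tool:
  rows: "5 0 0 3 0;5 0 0 3 0;5 0 0 3 0;5 0 0 0 0"

```text
clock: 16.7
eef_pos: [0.5948, -0.2829, 0.1751]
tool_rot: [0.997, -0.073, -0.0, -0.0]
ft_force: [-0.1, 0.2, -0.8]
grip_width: 0.013
```

>>> drive_tool:
  rows: "5 0 0 4 0;5 0 0 4 0;5 0 0 4 0;5 0 0 0 0"

```text
clock: 17.1
eef_pos: [0.5949, -0.2829, 0.1629]
tool_rot: [0.997, -0.073, -0.0, -0.0]
ft_force: [-0.4, -0.3, -0.7]
grip_width: 0.0133
```

>>> drive_tool:
  rows: "5 0 0 4 0;5 0 0 4 0;5 0 0 4 0;5 0 0 4 0;5 0 0 0 0;5 0 0 0 0;5 0 0 0 0;5 0 0 0 0"

```text
clock: 17.9
eef_pos: [0.5952, -0.2831, 0.1481]
tool_rot: [0.997, -0.073, 0.0, 0.0]
ft_force: [-0.6, 0.2, -0.7]
grip_width: 0.013
```

```bash
python3 - <<'E'
from h import *
s=snap("wrist","w9.png");a=snap("side");b=snap("scene");o=a["o"];print(o["eef_pos"],2*o["tool_rot"][1],o["ft_force"],o["grip_width"],o["clock"])
w=np.zeros((420,780,3),np.uint8)
w[:,:390]=s["im"][:,80:470]
for i,c in enumerate((a,b)):
    u,v=[int(x) for x in proj(c,[.6,-.25,.13])];q=c["im"][v-35:v+35,u-63:u+63];w[210*i:210*i+210,395:395+378]=cv2.resize(q,(378,210),interpolation=3)
cv2.imwrite("pics/fin.png",w[:,:,::-1])
E
```

```text
[ 0.59516003 -0.28306464  0.14804802] -0.1458459921321894 [-9.86713060e-01 -6.38573878e-04 -5.69970693e-01] 0.013410818807477283 17.95
```

View pics/fin.png

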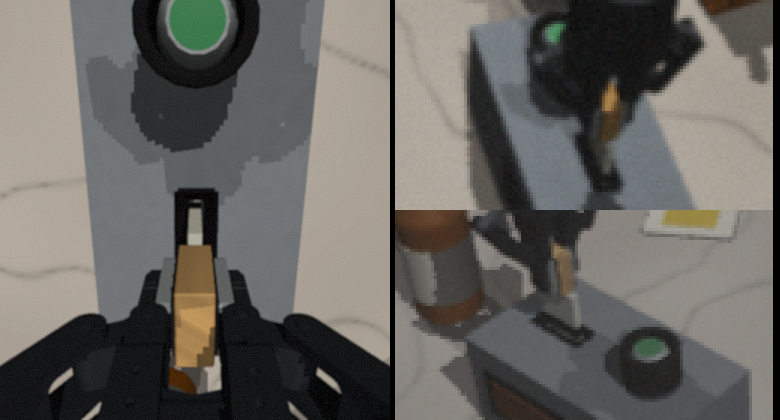

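The blade is upright in the slot with the band at the rim and the handle still gripped, and the eyecup is seated. I'm handing in.

```bash
python3 -c "
from workcell import bot
print(bot.job_done())"
```

```text
the job is handed in; nothing more can be done
None
```

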